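Fetch the level from behind the jars and put the jars back in order

TASK

A customer wants the green spirit level that stands behind the three bolt jars. First move all three jars upright onto the black rubber mat, leaving the level where it is; then stand the level on its base in the white tray; and only then put the jars back on the board, each upright and centred on the pad that matches its lid's colour (they may have been mixed up). Set everything down gently rather than dropping it, never tip a jar over, and leave the mug where it is.

Things in the scene. Friction and masses are not known exactly. Their poses are not given: they have to be found in the camera images.
- jar_red: loose, closed jar of bolts, clear to whitish in looks, with a red screw lid; upright cylinder 58 mm in diameter, 96 mm tall (lid is the top 22 mm), about 0.3 kg, straight-sided, may be gripped anywhere near its top. Origin: centre of its underside, z up its axis
- jar_yellow: loose, closed jar of bolts, clear to whitish in looks, with a yellow screw lid; upright cylinder 58 mm in diameter, 96 mm tall (lid is the top 22 mm), about 0.3 kg, straight-sided, may be gripped anywhere near its top. Origin: centre of its underside, z up its axis
- jar_blue: loose, closed jar of bolts, clear to whitish in looks, with a blue screw lid; upright cylinder 58 mm in diameter, 96 mm tall (lid is the top 22 mm), about 0.3 kg, straight-sided, may be gripped anywhere near its top. Origin: centre of its underside, z up its axis
- pad_red: fixed red plastic pad, 76 mm (x) by 84 mm (y), 4 mm thick, lying on the plywood stock board; the home of the jar with the red lid, though another jar may stand on it at the start. Origin: centre of the pad's underside, which is the board's top, 12 mm above the table; the jar stands 4 mm above that. The three pads lie in a row 100 mm apart along their own y axis, in any order; their own +x points to the level
- pad_yellow: fixed yellow plastic pad, 76 mm (x) by 84 mm (y), 4 mm thick, lying on the plywood stock board; the home of the jar with the yellow lid, though another jar may stand on it at the start. Origin: centre of the pad's underside, which is the board's top, 12 mm above the table; the jar stands 4 mm above that. The three pads lie in a row 100 mm apart along their own y axis, in any order; their own +x points to the level
- pad_blue: fixed blue plastic pad, 76 mm (x) by 84 mm (y), 4 mm thick, lying on the plywood stock board; the home of the jar with the blue lid, though another jar may stand on it at the start. Origin: centre of the pad's underside, which is the board's top, 12 mm above the table; the jar stands 4 mm above that. The three pads lie in a row 100 mm apart along their own y axis, in any order; their own +x points to the level
- level: loose green torpedo spirit level with black ends and yellow vials, standing on its base on the same board behind the jars (on the pads' +x side, 10 to 18 mm clear of the jars). 180 mm long (its own y), 30 mm thick (its own x), 40 mm tall, about 0.25 kg. Origin: centre of its underside, 12 mm above the table at the start. Grip it across its thickness. The board has a strip on its far edge, 12 mm above the board's top, that begins about 95 mm beyond the level's middle
- mat: fixed black rubber mat, the side area, flat on the table: 270 mm (its x) by 150 mm (its y), 5 mm thick. Origin: centre of its underside, on the table. It may be to the left or the right of the board
- tray: fixed white plastic open tray on the table, on the other side of the board from the mat: 270 mm (its x) by 150 mm (its y) outside, 40 mm tall, walls and floor 5 mm thick. Origin: centre of its underside, on the table
- mug: bystander: blue ceramic mug, 90 mm tall, 76 mm in diameter with a handle, on the table between robot and board. Origin: centre of its underside. Leave it where it is

How it is judged:
On the way, in this order (a step that is already met when the one before it is completed fails the run):
1. all three jars stand upright and released on the mat, with the level still in its place (x of jar_red in the frame of mat between -0.13 and 0.13 m and y of jar_red in the frame of mat between -0.07 and 0.07 m and z of jar_red in the frame of mat between 0.002 and 0.01 m and angle between each of jar_red, jar_yellow, jar_blue's own z axis and vertical below 0.1 rad and contact force between the fingers and jar_red below 0.1 N and x of jar_yellow in the frame of mat between -0.13 and 0.13 m and y of jar_yellow in the frame of mat between -0.07 and 0.07 m and z of jar_yellow in the frame of mat between 0.002 and 0.01 m and contact force between the fingers and jar_yellow below 0.1 N and x of jar_blue in the frame of mat between -0.13 and 0.13 m and y of jar_blue in the frame of mat between -0.07 and 0.07 m and z of jar_blue in the frame of mat between 0.002 and 0.01 m and contact force between the fingers and jar_blue below 0.1 N and distance of level from where it was at the start of the episode below 0.03 m), for 0.2 s.
2. the level stands on its base in the tray, released, while all three jars still stand on the mat (x of level in the frame of tray between -0.06 and 0.06 m and y of level in the frame of tray between -0.06 and 0.06 m and z of level in the frame of tray between 0.002 and 0.01 m and angle between each of level, jar_red, jar_yellow, jar_blue's own z axis and vertical below 0.1 rad and contact force between the fingers and level below 0.1 N and x of jar_red in the frame of mat between -0.13 and 0.13 m and y of jar_red in the frame of mat between -0.07 and 0.07 m and z of jar_red in the frame of mat between 0.002 and 0.01 m and contact force between the fingers and jar_red below 0.1 N and x of jar_yellow in the frame of mat between -0.13 and 0.13 m and y of jar_yellow in the frame of mat between -0.07 and 0.07 m and z of jar_yellow in the frame of mat between 0.002 and 0.01 m and contact force between the fingers and jar_yellow below 0.1 N and x of jar_blue in the frame of mat between -0.13 and 0.13 m and y of jar_blue in the frame of mat between -0.07 and 0.07 m and z of jar_blue in the frame of mat between 0.002 and 0.01 m and contact force between the fingers and jar_blue below 0.1 N), for 0.2 s.
At the end, for the whole second after the job is handed in: The level stands on its base on the tray's floor (its middle within 60 mm of the tray's middle along each tray axis, tilt under 0.1 rad); each jar stands upright (tilt under 0.1 rad) on the pad of its lid's colour, its centre within 15 mm of the pad's centre; all released and at rest (x of level in the frame of tray between -0.06 and 0.06 m and y of level in the frame of tray between -0.06 and 0.06 m and z of level in the frame of tray between 0.002 and 0.01 m and angle between each of level, jar_red, jar_yellow, jar_blue's own z axis and vertical below 0.1 rad and contact force between the fingers and level below 0.1 N and horizontal distance between jar_red and pad_red below 0.015 m and z of jar_red in the frame of pad_red between 0.001 and 0.009 m and linear speed of each of jar_red, jar_yellow, jar_blue, level below 0.02 m/s and horizontal distance between jar_yellow and pad_yellow below 0.015 m and z of jar_yellow in the frame of pad_yellow between 0.001 and 0.009 m and horizontal distance between jar_blue and pad_blue below 0.015 m and z of jar_blue in the frame of pad_blue between 0.001 and 0.009 m); the robot touches nothing.
It fails at once if a jar is tipped over (more than 0.6 rad) (angle between any of jar_red, jar_yellow, jar_blue's own z axis and vertical above 0.6 rad).
It fails at once if a jar or the level is dropped or thrown (faster than 0.7 m/s while not held, a fall of about 25 mm) ((linear speed of jar_red above 0.7 m/s and contact force between the fingers and jar_red below 0.01 N) or (linear speed of jar_yellow above 0.7 m/s and contact force between the fingers and jar_yellow below 0.01 N) or (linear speed of jar_blue above 0.7 m/s and contact force between the fingers and jar_blue below 0.01 N) or (linear speed of level above 0.7 m/s and contact force between the fingers and level below 0.01 N)).
It fails at once if the mug is disturbed (moved more than 20 mm) (distance of mug from where it was at the start of the episode above 0.02 m).
It also fails if it takes over 144 s, if anything falls off the work surface, if the arm or the gripper's body presses on something with over 40 N, if the wrist force passes 120 N, or if a joint passes its speed limit or range.

ROBOT

A 7-joint arm with a two-finger parallel gripper is mounted at the origin on the work surface. World frame = base frame: x ahead of the robot, y to its left, z up, the work surface at z = 0. Lengths are in m, angles in rad, forces in N, time in s.
With the tool pointing down it reaches from about 0.425 to 0.875 m from the base axis. Payload 4.7 kg.
Tool frame: the origin (TCP) lies on the centre line of the jaws, within the pads' length; the fingertips stand ahead of it and the grasp point (between the pads) lies 2 mm behind it (nose_length is the z of the fingertips in the tool frame, in m); z points along the fingers, y is the line along which they close (so a half turn about z gives the same grasp; the last joint's range is limited). The gripper opens to 87 mm and grips with 3 to 60 N. Pads are 19 mm wide; open, the fingers measure 117 mm over their backs; the gripper's body (75 mm by 190 mm) begins 51 mm behind the grasp point.
Start: joints at [1.158, 0.321, -0.07, 1.45, 0.023, 1.371, -0.057], TCP at [0.269, -0.592, 0.24] pointing down, gripper open.
Joint ranges: [-2.86, 2.86], [-0.3, 2.09], [-1.38, 1.24], [0.06, 2.45], [-1.56, 4.7], [0.09, 2.05], [-2.69, 2.69]. Speed limits (rad/s): [2.57, 2.57, 3.14, 3.14, 3.14, 3.14, 3.14].

INTERFACE

Orientations are given as a rotation vector (axis times angle).
In Python, from bench import * gives the robot as it stands.
- The arm moves only by the tool send_rows, never from a script. Its arguments are lists of equal length, an entry for each row: "xyz": the shift along the tool's x, y, z in mm, a list of three; "dr": the turn, a rotation vector about the tool's x, y, z in rad, a list of three. A call has exactly 10 rows; each row is the pose to reach, as a shift and turn from the pose commanded when the call began, along the tool's axes at that moment; what a row does not reach only later rows make up. A row lasts 1/12 s, in which the tool goes at most 41.7 mm and 7.16 degrees, less where a joint would pass 70% of its speed; a pose out of reach is approached as far as the arm can. A call with a gripper value outside its range is refused whole. "jaw" is the finger opening in mm, from 0 to 87, set as the call begins (left out, the last holds). The fingers move at their own pace and stop on an object; "grip_force" is the grip in N (left out, the last holds). Time passes only in rows, so rows that repeat a pose let the fingers close, or fill a call up. It gives the time, the measured TCP pose, the force, the opening and the grip force at its end, in the units of the state.
- get_state(): the state, without advancing time (a new reading comes with each control period).
- get_image(name): name is "scene" or "top" or "wrist"; returns the picture (400x640x3 uint8, red, green, blue); there is no depth.
- calibration(name): a dict with "vfov" (degrees; the focal length in pixels is half the picture's height over the tangent of half this angle, whatever the lens; pixels are square), "cx", "cy" (the principal point, pixels), "k1" (the pictures are not rectified: a ray, as slopes to the right and down, at radius r is drawn at 1 + k1 r^2 times it, then the intrinsics apply), "rvec" (rotation vector, rad) and "tvec" (3), from world to camera coordinates, as OpenCV has them; the wrist camera has in their place "hand_eye" (4x4, takes a point from camera to tool coordinates, whose origin is the TCP and whose axes are the flange's). Camera axes: x right, y down, z forward; pixel columns grow to the right and rows downward; lengths in m; the calibration is good to about 2 mm. A picture is of the moment at which its call begins: read the wrist's pose just before it. calibration takes no time and is no camera call.
- close_job(): hands the job in; it is judged then, once.
The state is a dict: "time": time; "joint_positions": joint angles; "qd": joint speeds; "joint_torque": joint torques, N m; "position": TCP position; "tool_rot": TCP orientation; "ft_force": force on the tool from outside, world axes, zero at the start; "torque": the same for the moment, N m; "grip_width": opening from 0.0 (shut) to 1.0 (fully open); "grip_force": force on a finger pad.
Only numpy, scipy, OpenCV 4.12 (cv2) and the standard library are available. Lean on these libraries where they do the work, as an engineer would, in place of code of your own. Each camera call takes 0.05 s, during which the arm holds its last target. There are 200 camera calls.

## Working session

There is one attempt and no reset: what is moved stays moved. The work goes in short steps, Python scripts to look and compute and a tool call to move; the robot and the scene stay as the last step left them, time stands still between calls to the robot, and variables do not carry over. Pictures are saved under pics/ and viewed, at most 14 in all, crops included, and the job is handed in when it is done.

Besides the shell and the picture viewer there is one more tool, called after "Call:" by a JSON object that holds its "name" and its "arguments", one argument or row to a line. send_rows: Moves the arm, as the interface text tells. Its arguments: {"type":"object","properties":{"xyz":{"type":"array"},"dr":{"type":"array"},"jaw":{"type":"number"},"grip_force":{"type":"number"}},"required":["xyz","dr"]}

```bash
ls; mkdir -p pics
python3 - <<'E'
from bench import *
import cv2
print(get_state())
for n in ("top","scene"):
    print(n,calibration(n))
    cv2.imwrite(f"pics/{n}0.png",get_image(n)[:,:,::-1])
print(calibration("wrist"))
try: print(nose_length)
except Exception as e: print(e)
E
```

```text
pics
{'time': 0.0, 'joint_positions': array([ 1.15810453,  0.32182786, -0.07010766,  1.45170535,  0.0225838 ,
        1.37076119, -0.05689793]), 'qd': array([ 0.00077814, -0.00024235, -0.0017876 , -0.00066176,  0.00112909,
       -0.0001448 ,  0.00125436]), 'joint_torque': array([-4.53743496e-04, -4.91296935e+01, -4.04207027e-01, -3.12531638e+01,
       -6.40304340e-02,  4.37263492e-02,  1.90264918e-04]), 'position': array([ 0.2688263 , -0.5912285 ,  0.23844325]), 'tool_rot': array([-3.06850404e+00, -6.65013375e-01,  7.50987659e-04]), 'ft_force': array([ 0.03560149, -0.14724111,  0.20769008]), 'torque': array([-0.01791919, -0.05561198, -0.00690288]), 'grip_force': 0.0, 'grip_width': 0.9998605496978827}
top {'vfov': 42.07622195610286, 'cx': 320.2985389092624, 'cy': 196.63180948743133, 'k1': -0.10190450418007188, 'rvec': array([ 2.15435878, -2.10477447,  0.18451469]), 'tvec': array([-0.01092205,  0.52008315,  1.13586893])}
scene {'vfov': 43.8067434474566, 'cx': 330.0061663410712, 'cy': 204.15296517858553, 'k1': -0.1565622908678271, 'rvec': array([ 1.98163063,  1.75778929, -0.52985516]), 'tvec': array([-0.06704884, -0.39903782,  1.33158211])}
{'vfov': 71.35537110519714, 'cx': 321.240487812047, 'cy': 197.23610396122572, 'k1': -0.04780762117013128, 'hand_eye': array([[ 8.57867902e-04, -9.66262149e-01, -2.57559164e-01,
         7.10019118e-02],
       [ 9.99999560e-01,  7.30933453e-04,  5.88580086e-04,
        -1.41384467e-03],
       [-3.80464050e-04, -2.57559555e-01,  9.66262351e-01,
        -1.45014378e-01],
       [ 0.00000000e+00,  0.00000000e+00,  0.00000000e+00,
         1.00000000e+00]])}
0.017
```

View pics/top0.png

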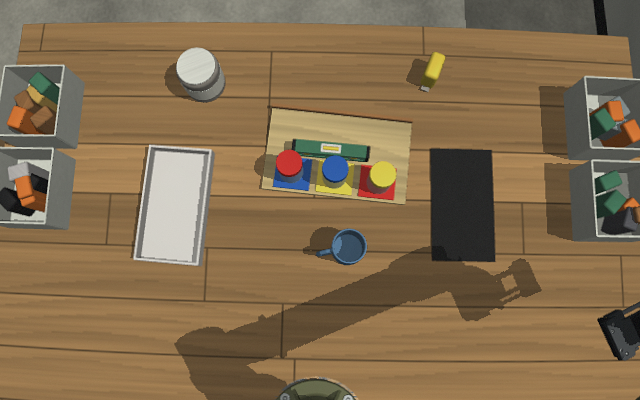

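View pics/scene0.png

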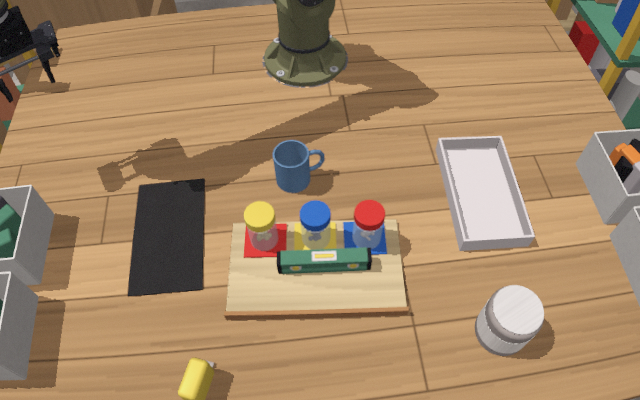

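Top view: red jar lid at (289,162) on the blue pad, blue at (335,169) on yellow, yellow at (383,174) on red. The mat is on the right (431–495, 149–261), the tray on the left, and the mug at (348,246). The level is at about (331,149). The scene view agrees.

```bash
cat > h.py <<'E'
from bench import *
import cv2, numpy as np
from scipy.spatial.transform import Rotation as R
def cam(n,st=None):
    c=calibration(n); f=200/np.tan(np.radians(c["vfov"]/2))
    K=np.array([[f,0,c["cx"]],[0,f,c["cy"]],[0,0,1]]); D=np.array([c["k1"],0,0,0.])
    if n=="wrist":
        T=np.eye(4); T[:3,:3]=R.from_rotvec(st["tool_rot"]).as_matrix(); T[:3,3]=st["position"]
        W=np.linalg.inv(T@c["hand_eye"]); return K,D,W[:3,:3],W[:3,3]
    return K,D,R.from_rotvec(c["rvec"]).as_matrix(),np.array(c["tvec"])
def p2w(uv,z,n,st=None):
    K,D,Rm,t=cam(n,st)
    s=cv2.undistortPoints(np.array(uv,float).reshape(-1,1,2),K,D).reshape(-1,2)
    d=np.c_[s,np.ones(len(s))]@Rm; o=-Rm.T@t
    return (o+d*((z-o[2])/d[:,2])[:,None])[:,:2]
def mask(im,lo,hi,box=None):
    m=cv2.inRange(cv2.cvtColor(im,cv2.COLOR_RGB2HSV),lo,hi)
    if box: x0,y0,x1,y1=box; k=np.zeros_like(m); k[y0:y1,x0:x1]=1; m=m*k
    return m
def big(m):
    cs,_=cv2.findContours(m,cv2.RETR_EXTERNAL,cv2.CHAIN_APPROX_NONE); return max(cs,key=cv2.contourArea)
def go(x,y,z,yaw):
    """world target -> tool shift mm and dr for a down-pointing tool; yaw = heading of tool x"""
    s=get_state(); A=R.from_rotvec(s["tool_rot"]); c,q=np.cos(yaw),np.sin(yaw)
    B=R.from_matrix(np.array([[c,q,0],[q,-c,0],[0,0,-1.]]))
    print("xyz",np.round(A.inv().apply(np.array([x,y,z])-s["position"])*1000,1),"dr",np.round((A.inv()*B).as_rotvec(),3),
          "yaw",round(float(np.arctan2(A.as_matrix()[1,0],A.as_matrix()[0,0])),3),"pos",s["position"].round(4))
E
python3 - <<'E'
from h import *
im=cv2.imread("pics/top0.png")[:,:,::-1].copy()
def rect(c,z,nm):
    w=p2w(c.reshape(-1,2),z,"top").astype(np.float32); r=cv2.minAreaRect(w); print(nm,np.round(r[0],4),np.round(r[1],4),round(r[2],1))
rect(big(mask(im,(0,0,0),(180,255,60),(425,140,500,270))),.005,"mat")
rect(big(mask(im,(0,0,140),(180,50,255),(125,135,220,275))),.04,"tray")
rect(big(mask(im,(60,60,0),(95,255,150),(285,130,375,165))),.052,"level")
for n,lo,hi,b in (("r",(0,150,80),(8,255,255),(270,145,310,178)),("b",(100,120,60),(120,255,255),(318,150,352,184)),("y",(22,120,120),(35,255,255),(365,155,400,190))):
    c=big(mask(im,lo,hi,b)); e=cv2.fitEllipse(c); print(n,np.round(e[0],1),np.round(e[1],1),p2w([e[0]],.112,"top").round(4))
print("mug",p2w([(348,246)],.09,"top"))
print("pads front corners",p2w([(274,187),(309,189),(316,191),(352,194),(359,196),(396,199)],.016,"top").round(3))
print("board",p2w([(271,108),(411,122),(405,203),(261,188)],.012,"top").round(3))
E
```

```text
mat [ 0.518  -0.3338] [0.1501 0.2675] 89.9
tray [0.4975 0.3404] [0.1518 0.2715] 86.7
level [ 0.6282 -0.019 ] [0.1659 0.038 ] 85.7
r [288.7 162.6] [24.8 26.2] [[0.5818 0.0712]]
b [334.7 168.3] [25.2 26.5] [[ 0.5713 -0.0288]]
y [382.7 173.6] [25.2 25.9] [[ 0.5622 -0.1329]]
mug [[ 0.40592566 -0.06105156]]
pads front corners [[ 0.546  0.11 ]
 [ 0.543  0.028]
 [ 0.538  0.012]
 [ 0.533 -0.072]
 [ 0.529 -0.089]
 [ 0.524 -0.175]]
board [[ 0.741  0.126]
 [ 0.714 -0.213]
 [ 0.516 -0.197]
 [ 0.543  0.141]]
```

```bash
python3 -c "
from h import *
go(.50,-.135,.24,-.075)"
```

```text
xyz [ 399.3 -319.7   -0.9] dr [-0.002  0.     0.502] yaw 0.427 pos [ 0.2688 -0.5913  0.2386]
```

Call:
{"name": "send_rows", "arguments": {
  "xyz": [
    [32,-26,0],
    [64,-51,0],
    [96,-77,0],
    [128,-102,0],
    [160,-128,0],
    [192,-154,0],
    [224,-179,0],
    [256,-205,0],
    [288,-230,0],
    [320,-256,0]
  ],
  "dr": [
    [0,0,0.05],
    [0,0,0.1],
    [0,0,0.15],
    [0,0,0.2],
    [0,0,0.25],
    [0,0,0.3],
    [0,0,0.35],
    [0,0,0.4],
    [0,0,0.45],
    [0,0,0.5]
  ],
  "jaw": 80,
  "grip_force": 25
}}

```text
time: 0.93
position: [0.4546, -0.2243, 0.2393]
tool_rot: [3.139, -0.119, -0.0]
ft_force: [0.6, -1.1, -0.8]
grip_width: 0.919
grip_force: 0.0
```

```bash
python3 -c "
from h import *
go(.50,-.135,.24,-.075)"
```

```text
xyz [ 38.5 -92.5  -0.7] dr [ 0.     0.    -0.001] yaw -0.076 pos [ 0.4546 -0.2243  0.2393]
```

Call:
{"name": "send_rows", "arguments": {
  "xyz": [
    [10,-23,0],
    [19,-46,0],
    [29,-69,0],
    [39,-93,0],
    [39,-93,0],
    [39,-93,0],
    [39,-93,0],
    [39,-93,0],
    [39,-93,0],
    [39,-93,0]
  ],
  "dr": [
    [0,0,0],
    [0,0,0],
    [0,0,0],
    [0,0,0],
    [0,0,0],
    [0,0,0],
    [0,0,0],
    [0,0,0],
    [0,0,0],
    [0,0,0]
  ]
}}

```text
time: 1.77
position: [0.4997, -0.1374, 0.2395]
tool_rot: [3.139, -0.118, -0.0]
ft_force: [-0.4, 0.1, 0.0]
grip_width: 0.923
grip_force: 0.0
```

Run:
```python
from h import *
st=get_state(); im=get_image("wrist"); cv2.imwrite("pics/w1.png",im[:,:,::-1])
for n,lo,hi in (("r",(0,150,80),(8,255,255)),("b",(100,120,60),(120,255,255)),("y",(22,120,120),(35,255,255))):
    cs,_=cv2.findContours(mask(im,lo,hi),cv2.RETR_EXTERNAL,cv2.CHAIN_APPROX_NONE)
    for c in sorted(cs,key=cv2.contourArea)[-2:]:
        if cv2.contourArea(c)<300: continue
        e=cv2.fitEllipse(c); print(n,cv2.contourArea(c),np.round(e[0]),np.round(e[1]),p2w([e[0]],.112,"wrist",st).round(4))
go(.562,-.134,.14,-.075)
```

```text
r 598.5 [312. 131.] [69. 71.] [[ 0.5637 -0.132 ]]
r 2988.0 [109. 129.] [57. 67.] [[0.5824 0.0668]]
b 3723.0 [176. 128.] [ 58. 141.] [[ 0.5763 -0.0011]]
y 1459.0 [233. 128.] [62. 84.] [[ 0.5724 -0.0572]]
y 2753.5 [312. 132.] [58. 60.] [[ 0.562  -0.1319]]
xyz [61.8 -7.8 99.5] dr [0. 0. 0.] yaw -0.075 pos [ 0.4998 -0.1372  0.2395]
```

View pics/w1.png

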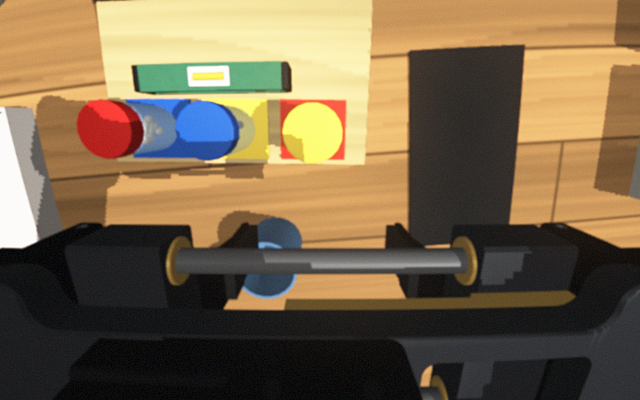

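Wrist view: the yellow lid is at (312,132), blue at about (207,130), red at (109,129). The level stands clear behind them, with the mat to the right.

Call:
{"name": "send_rows", "arguments": {
  "xyz": [
    [20,-3,10],
    [41,-7,20],
    [62,-10,40],
    [62,-10,60],
    [62,-10,80],
    [62,-10,100],
    [62,-10,120],
    [62,-10,140],
    [62,-10,152],
    [62,-10,159]
  ],
  "dr": [
    [0,0,0],
    [0,0,0],
    [0,0,0],
    [0,0,0],
    [0,0,0],
    [0,0,0],
    [0,0,0],
    [0,0,0],
    [0,0,0],
    [0,0,0]
  ]
}}

```text
time: 2.65
position: [0.5614, -0.1311, 0.0786]
tool_rot: [-3.139, 0.116, 0.004]
ft_force: [-0.8, -0.1, -0.3]
grip_width: 0.92
grip_force: 0.0
```

Call:
{"name": "send_rows", "arguments": {
  "xyz": [
    [0,0,0],
    [0,0,0],
    [0,0,0],
    [0,0,0],
    [0,0,0],
    [0,0,0],
    [0,0,0],
    [0,0,0],
    [0,0,0],
    [0,0,0]
  ],
  "dr": [
    [0,0,0],
    [0,0,0],
    [0,0,0],
    [0,0,0],
    [0,0,0],
    [0,0,0],
    [0,0,0],
    [0,0,0],
    [0,0,0],
    [0,0,0]
  ],
  "jaw": 40
}}

```text
time: 3.48
position: [0.5635, -0.1315, 0.0819]
tool_rot: [3.138, -0.115, 0.003]
ft_force: [-1.1, -1.6, 6.3]
grip_width: 0.665
grip_force: 25.0
```

Run:
```python
from h import *
go(.433,-.334,.070,0)
```

```text
xyz [-115.3  211.6   11.8] dr [ 0.001 -0.002 -0.074] yaw -0.074 pos [ 0.5635 -0.1315  0.0819]
```

Call:
{"name": "send_rows", "arguments": {
  "xyz": [
    [0,0,-20],
    [0,0,-50],
    [-8,15,-80],
    [-23,42,-80],
    [-40,73,-80],
    [-57,104,-80],
    [-74,135,-80],
    [-90,166,-80],
    [-106,195,-80],
    [-115,212,-80]
  ],
  "dr": [
    [0,0,0],
    [0,0,0],
    [0,0,0],
    [0,0,-0.01],
    [0,0,-0.02],
    [0,0,-0.03],
    [0,0,-0.04],
    [0,0,-0.05],
    [0,0,-0.06],
    [0,0,-0.075]
  ]
}}

```text
time: 4.32
position: [0.4288, -0.3373, 0.1597]
tool_rot: [3.141, -0.004, -0.004]
ft_force: [-0.1, -1.2, -2.6]
grip_width: 0.662
grip_force: 25.0
```

Run:
```python
from h import *
go(.433,-.334,.070,0)
```

```text
xyz [ 4.5 -3.4 89.7] dr [ 0.001  0.003 -0.002] yaw -0.002 pos [ 0.4288 -0.3373  0.1597]
```

Call:
{"name": "send_rows", "arguments": {
  "xyz": [
    [2,0,20],
    [2,0,40],
    [2,0,55],
    [2,0,68],
    [2,0,75],
    [2,0,80],
    [2,0,83],
    [2,0,85],
    [2,0,86],
    [2,0,86]
  ],
  "dr": [
    [0,0,0],
    [0,0,0],
    [0,0,0],
    [0,0,0],
    [0,0,0],
    [0,0,0],
    [0,0,0],
    [0,0,0],
    [0,0,0],
    [0,0,0]
  ]
}}

```text
time: 5.15
position: [0.4347, -0.3341, 0.075]
tool_rot: [3.141, 0.003, 0.001]
ft_force: [-0.1, -0.9, -1.5]
grip_width: 0.658
grip_force: 25.0
```

Call:
{"name": "send_rows", "arguments": {
  "xyz": [
    [0,0,1],
    [0,0,2],
    [0,0,2.5],
    [0,0,3],
    [0,0,3.5],
    [0,0,4],
    [0,0,4.5],
    [0,0,5],
    [0,0,5],
    [0,0,5]
  ],
  "dr": [
    [0,0,0],
    [0,0,0],
    [0,0,0],
    [0,0,0],
    [0,0,0],
    [0,0,0],
    [0,0,0],
    [0,0,0],
    [0,0,0],
    [0,0,0]
  ]
}}

```text
time: 5.98
position: [0.4345, -0.334, 0.0709]
tool_rot: [3.141, 0.003, -0.0]
ft_force: [-3.7, 2.6, 7.7]
grip_width: 0.663
grip_force: 25.0
```

Call:
{"name": "send_rows", "arguments": {
  "xyz": [
    [0,0,0],
    [0,0,0],
    [0,0,0],
    [0,0,0],
    [0,0,0],
    [0,0,-10],
    [0,0,-30],
    [0,0,-55],
    [0,0,-85],
    [0,0,-110]
  ],
  "dr": [
    [0,0,0],
    [0,0,0],
    [0,0,0],
    [0,0,0],
    [0,0,0],
    [0,0,0],
    [0,0,0],
    [0,0,0],
    [0,0,0],
    [0,0,0]
  ],
  "jaw": 80
}}

```text
time: 6.82
position: [0.4347, -0.334, 0.1821]
tool_rot: [3.141, 0.003, 0.002]
ft_force: [0.5, -1.0, 0.7]
grip_width: 0.921
grip_force: 0.0
```

Run:
```python
from h import *
go(.572,-.031,.080,-.075)
im=get_image("top"); cv2.imwrite("pics/t2.png",im[:,:,::-1])
for n,lo,hi,b in (("b",(100,120,60),(120,255,255),(318,150,352,184)),("r",(0,150,80),(8,255,255),(270,145,310,178)),("y",(22,120,120),(35,255,255),(420,140,500,270))):
    c=big(mask(im,lo,hi,b)); e=cv2.fitEllipse(c); print(n,np.round(e[0],1),np.round(e[1],1),p2w([e[0]],.101 if n=="y" else .112,"top").round(4))
print(p2w([(207,130)],.112,"top"))
```

```text
xyz [ 137.8 -302.8  102. ] dr [ 0.001 -0.001  0.077] yaw 0.002 pos [ 0.4347 -0.334   0.1821]
b [334.6 168.3] [24.9 26.6] [[ 0.5714 -0.0286]]
r [288.7 162.6] [24.8 26.4] [[0.5817 0.0712]]
y [476.9 246.2] [ 4.1 14. ] [[ 0.4102 -0.3381]]
[[0.65184086 0.25426705]]
```

Call:
{"name": "send_rows", "arguments": {
  "xyz": [
    [10,-22,0],
    [27,-59,0],
    [44,-96,0],
    [61,-133,0],
    [78,-170,0],
    [94,-207,0],
    [110,-242,0],
    [124,-273,0],
    [134,-294,0],
    [138,-303,0]
  ],
  "dr": [
    [0,0,0],
    [0,0,0.01],
    [0,0,0.02],
    [0,0,0.03],
    [0,0,0.04],
    [0,0,0.05],
    [0,0,0.06],
    [0,0,0.07],
    [0,0,0.075],
    [0,0,0.075]
  ]
}}

```text
time: 7.7
position: [0.5731, -0.0256, 0.1803]
tool_rot: [-3.138, 0.106, -0.002]
ft_force: [0.3, 0.2, -0.0]
grip_width: 0.919
grip_force: 0.0
```

Call:
{"name": "send_rows", "arguments": {
  "xyz": [
    [0,0,10],
    [0,0,25],
    [0,0,45],
    [0,0,65],
    [0,0,80],
    [0,0,90],
    [0,0,97],
    [0,0,101],
    [0,0,101],
    [0,0,101]
  ],
  "dr": [
    [0,0,0],
    [0,0,0],
    [0,0,0],
    [0,0,0],
    [0,0,0],
    [0,0,0],
    [0,0,0],
    [0,0,0],
    [0,0,0],
    [0,0,0]
  ]
}}

```text
time: 8.53
position: [0.5723, -0.031, 0.0791]
tool_rot: [3.139, -0.116, 0.001]
ft_force: [-0.3, -0.9, -0.5]
grip_width: 0.92
grip_force: 0.0
```

Call:
{"name": "send_rows", "arguments": {
  "xyz": [
    [0,0,0],
    [0,0,0],
    [0,0,0],
    [0,0,0],
    [0,0,0],
    [0,0,0],
    [0,0,0],
    [0,0,0],
    [0,0,0],
    [0,0,0]
  ],
  "dr": [
    [0,0,0],
    [0,0,0],
    [0,0,0],
    [0,0,0],
    [0,0,0],
    [0,0,0],
    [0,0,0],
    [0,0,0],
    [0,0,0],
    [0,0,0]
  ],
  "jaw": 40
}}

```text
time: 9.37
position: [0.5722, -0.0303, 0.0789]
tool_rot: [-3.139, 0.115, -0.001]
ft_force: [0.0, 1.4, 3.8]
grip_width: 0.656
grip_force: 25.0
```

Run:
```python
from h import *
go(.518,-.334,.0705,0)
im=get_image("top")
c=big(mask(im,(22,120,120),(35,255,255),(420,140,500,270))); e=cv2.fitEllipse(c); print(e,p2w([e[0]],.101,"top").round(4))
```

```text
xyz [-31.9 306.9   8.3] dr [-0.    -0.001 -0.073] yaw -0.073 pos [ 0.5722 -0.0303  0.0789]
((474.3672790527344, 235.52325439453125), (25.194042205810547, 26.273487091064453), 133.4245147705078) [[ 0.433  -0.3331]]
```

Call:
{"name": "send_rows", "arguments": {
  "xyz": [
    [0,0,-25],
    [0,0,-60],
    [-3,25,-80],
    [-6,60,-80],
    [-10,98,-80],
    [-14,136,-80],
    [-18,174,-80],
    [-22,212,-80],
    [-26,250,-80],
    [-29,280,-80]
  ],
  "dr": [
    [0,0,0],
    [0,0,0],
    [0,0,0],
    [0,0,-0.01],
    [0,0,-0.02],
    [0,0,-0.03],
    [0,0,-0.04],
    [0,0,-0.05],
    [0,0,-0.06],
    [0,0,-0.075]
  ]
}}

```text
time: 10.25
position: [0.5194, -0.3119, 0.1566]
tool_rot: [3.141, -0.002, -0.006]
ft_force: [0.6, -0.7, -4.5]
grip_width: 0.662
grip_force: 25.0
```

Call:
{"name": "send_rows", "arguments": {
  "xyz": [
    [-1,15,10],
    [-1,27,25],
    [-1,27,45],
    [-1,27,60],
    [-1,27,70],
    [-1,27,76],
    [-1,27,80],
    [-1,27,83],
    [-1,27,85],
    [-1,27,85]
  ],
  "dr": [
    [0,0,0],
    [0,0,0],
    [0,0,0],
    [0,0,0],
    [0,0,0],
    [0,0,0],
    [0,0,0],
    [0,0,0],
    [0,0,0],
    [0,0,0]
  ]
}}

```text
time: 11.08
position: [0.5218, -0.3348, 0.0738]
tool_rot: [3.141, 0.003, 0.001]
ft_force: [-0.4, -0.1, -4.1]
grip_width: 0.665
grip_force: 25.0
```

Run:
```python
from h import *
go(.518,-.334,.0685,0)
```

```text
xyz [-3.8 -0.8  5.3] dr [ 0.    -0.     0.002] yaw 0.002 pos [ 0.5218 -0.3348  0.0738]
```

Call:
{"name": "send_rows", "arguments": {
  "xyz": [
    [-2,0,1],
    [-4,0,2],
    [-4,0,3],
    [-4,0,3.5],
    [-4,0,4],
    [-4,0,4.5],
    [-4,0,5],
    [-4,0,5.5],
    [-4,0,5.5],
    [-4,0,5.5]
  ],
  "dr": [
    [0,0,0],
    [0,0,0],
    [0,0,0],
    [0,0,0],
    [0,0,0],
    [0,0,0],
    [0,0,0],
    [0,0,0],
    [0,0,0],
    [0,0,0]
  ]
}}

```text
time: 11.92
position: [0.5176, -0.3348, 0.068]
tool_rot: [3.142, 0.003, -0.0]
ft_force: [-0.9, 0.3, -3.8]
grip_width: 0.666
grip_force: 25.0
```

Call:
{"name": "send_rows", "arguments": {
  "xyz": [
    [0,0,0.5],
    [0,0,1],
    [0,0,1],
    [0,0,1.5],
    [0,0,1.5],
    [0,0,2],
    [0,0,2],
    [0,0,2],
    [0,0,2],
    [0,0,2]
  ],
  "dr": [
    [0,0,0],
    [0,0,0],
    [0,0,0],
    [0,0,0],
    [0,0,0],
    [0,0,0],
    [0,0,0],
    [0,0,0],
    [0,0,0],
    [0,0,0]
  ]
}}

```text
time: 12.75
position: [0.5176, -0.3348, 0.0679]
tool_rot: [3.141, 0.003, 0.0]
ft_force: [-5.2, 2.8, 9.6]
grip_width: 0.662
grip_force: 25.0
```

Contact. Release, rise, and on to red at (.582,.070).

Call:
{"name": "send_rows", "arguments": {
  "xyz": [
    [0,0,0],
    [0,0,0],
    [0,0,0],
    [0,0,0],
    [0,0,0],
    [0,0,-10],
    [0,0,-30],
    [0,0,-55],
    [0,0,-85],
    [0,0,-110]
  ],
  "dr": [
    [0,0,0],
    [0,0,0],
    [0,0,0],
    [0,0,0],
    [0,0,0],
    [0,0,0],
    [0,0,0],
    [0,0,0],
    [0,0,0],
    [0,0,0]
  ],
  "jaw": 80
}}

```text
time: 13.58
position: [0.5179, -0.3349, 0.1786]
tool_rot: [3.141, 0.003, 0.002]
ft_force: [0.3, -0.3, 0.3]
grip_width: 0.918
grip_force: 0.0
```

Call:
{"name": "send_rows", "arguments": {
  "xyz": [
    [4,-25,0],
    [10,-64,0],
    [16,-104,0],
    [22,-144,0],
    [28,-184,0],
    [34,-224,0],
    [40,-264,0],
    [46,-304,0],
    [52,-340,0],
    [56,-370,0]
  ],
  "dr": [
    [0,0,0],
    [0,0,0.01],
    [0,0,0.02],
    [0,0,0.03],
    [0,0,0.04],
    [0,0,0.05],
    [0,0,0.06],
    [0,0,0.07],
    [0,0,0.075],
    [0,0,0.075]
  ]
}}

```text
time: 14.42
position: [0.5731, 0.0389, 0.1772]
tool_rot: [-3.139, 0.111, -0.003]
ft_force: [0.6, 0.5, 0.3]
grip_width: 0.917
grip_force: 0.0
```

Run:
```python
from h import *
go(.582,.070,.080,-.075)
```

```text
xyz [  6.5 -31.5  97.2] dr [-0.001 -0.002  0.004] yaw -0.071 pos [0.5731 0.0389 0.1772]
```

Call:
{"name": "send_rows", "arguments": {
  "xyz": [
    [3,-15,5],
    [5,-30,20],
    [5,-35,40],
    [5,-35,60],
    [5,-35,77],
    [5,-35,88],
    [5,-35,94],
    [5,-35,98],
    [5,-35,98],
    [5,-35,98]
  ],
  "dr": [
    [0,0,0],
    [0,0,0],
    [0,0,0],
    [0,0,0],
    [0,0,0],
    [0,0,0],
    [0,0,0],
    [0,0,0],
    [0,0,0],
    [0,0,0]
  ]
}}

```text
time: 15.25
position: [0.581, 0.0699, 0.0789]
tool_rot: [-3.139, 0.115, -0.002]
ft_force: [-0.5, -0.3, 0.7]
grip_width: 0.92
grip_force: 0.0
```

Call:
{"name": "send_rows", "arguments": {
  "xyz": [
    [0,0,0],
    [0,0,0],
    [0,0,0],
    [0,0,0],
    [0,0,0],
    [0,0,0],
    [0,0,0],
    [0,0,0],
    [0,0,0],
    [0,0,0]
  ],
  "dr": [
    [0,0,0],
    [0,0,0],
    [0,0,0],
    [0,0,0],
    [0,0,0],
    [0,0,0],
    [0,0,0],
    [0,0,0],
    [0,0,0],
    [0,0,0]
  ],
  "jaw": 40
}}

```text
time: 16.08
position: [0.5807, 0.0701, 0.0784]
tool_rot: [-3.139, 0.115, -0.001]
ft_force: [-1.0, 0.6, 3.7]
grip_width: 0.66
grip_force: 25.0
```

Run:
```python
from h import *
go(.603,-.334,.0685,0)
im=get_image("top")
for n,lo,hi in (("y",(22,120,120),(35,255,255)),("b",(100,120,60),(120,255,255))):
    c=big(mask(im,lo,hi,(420,140,500,270))); e=cv2.fitEllipse(c); print(np.round(e[0]),np.round(e[1]),p2w([e[0]],.101,"top").round(4))
```

```text
xyz [ 51.7 401.4   9.9] dr [-0.    -0.001 -0.073] yaw -0.073 pos [0.5807 0.0701 0.0784]
[474. 236.] [25. 26.] [[ 0.433  -0.3331]]
[473. 197.] [26. 27.] [[ 0.517  -0.3322]]
```

Call:
{"name": "send_rows", "arguments": {
  "xyz": [
    [0,0,-30],
    [0,0,-70],
    [0,0,-85],
    [4,30,-85],
    [9,69,-85],
    [14,108,-85],
    [19,147,-85],
    [24,186,-85],
    [29,225,-85],
    [34,264,-85]
  ],
  "dr": [
    [0,0,0],
    [0,0,0],
    [0,0,0],
    [0,0,-0.01],
    [0,0,-0.02],
    [0,0,-0.03],
    [0,0,-0.04],
    [0,0,-0.05],
    [0,0,-0.06],
    [0,0,-0.075]
  ]
}}

```text
time: 16.97
position: [0.5937, -0.1983, 0.1617]
tool_rot: [3.141, 0.003, -0.004]
ft_force: [0.4, -0.9, -2.1]
grip_width: 0.659
grip_force: 25.0
```

Call:
{"name": "send_rows", "arguments": {
  "xyz": [
    [3,35,0],
    [6,70,0],
    [8,105,0],
    [8,130,5],
    [8,137,20],
    [8,137,40],
    [8,137,57],
    [8,137,70],
    [8,137,78],
    [8,137,82]
  ],
  "dr": [
    [0,0,0],
    [0,0,0],
    [0,0,0],
    [0,0,0],
    [0,0,0],
    [0,0,0],
    [0,0,0],
    [0,0,0],
    [0,0,0],
    [0,0,0]
  ]
}}

```text
time: 17.8
position: [0.6022, -0.332, 0.0787]
tool_rot: [-3.14, -0.004, 0.005]
ft_force: [0.3, 0.5, -2.1]
grip_width: 0.661
grip_force: 25.0
```

Run:
```python
from h import *
go(.603,-.334,.0685,0)
```

```text
xyz [ 0.9  2.1 10.2] dr [-0.002  0.003  0.003] yaw 0.003 pos [ 0.6022 -0.332   0.0787]
```

Call:
{"name": "send_rows", "arguments": {
  "xyz": [
    [0,1,3],
    [0,1,6],
    [0,1,7],
    [0,1,8],
    [0,1,9],
    [0,1,10],
    [0,1,11],
    [0,1,11.5],
    [0,1,11.5],
    [0,1,11.5]
  ],
  "dr": [
    [0,0,0],
    [0,0,0],
    [0,0,0],
    [0,0,0],
    [0,0,0],
    [0,0,0],
    [0,0,0],
    [0,0,0],
    [0,0,0],
    [0,0,0]
  ]
}}

```text
time: 18.63
position: [0.6033, -0.3339, 0.0696]
tool_rot: [3.141, 0.003, -0.0]
ft_force: [-0.8, -0.7, -2.3]
grip_width: 0.664
grip_force: 25.0
```

Call:
{"name": "send_rows", "arguments": {
  "xyz": [
    [0,0,0.5],
    [0,0,1],
    [0,0,1.3],
    [0,0,1.6],
    [0,0,2],
    [0,0,2.3],
    [0,0,2.6],
    [0,0,2.6],
    [0,0,2.6],
    [0,0,2.6]
  ],
  "dr": [
    [0,0,0],
    [0,0,0],
    [0,0,0],
    [0,0,0],
    [0,0,0],
    [0,0,0],
    [0,0,0],
    [0,0,0],
    [0,0,0],
    [0,0,0]
  ]
}}

```text
time: 19.47
position: [0.6033, -0.3339, 0.0675]
tool_rot: [3.141, 0.003, 0.0]
ft_force: [-1.0, 0.4, 2.7]
grip_width: 0.662
grip_force: 25.0
```

Call:
{"name": "send_rows", "arguments": {
  "xyz": [
    [0,0,0],
    [0,0,0],
    [0,0,0],
    [0,0,0],
    [0,0,0],
    [0,0,-10],
    [0,0,-30],
    [0,0,-55],
    [0,0,-85],
    [0,0,-120]
  ],
  "dr": [
    [0,0,0],
    [0,0,0],
    [0,0,0],
    [0,0,0],
    [0,0,0],
    [0,0,0],
    [0,0,0],
    [0,0,0],
    [0,0,0],
    [0,0,0]
  ],
  "jaw": 80
}}

```text
time: 20.3
position: [0.6025, -0.3335, 0.1875]
tool_rot: [-3.141, -0.003, 0.003]
ft_force: [0.5, -0.9, -0.3]
grip_width: 0.917
grip_force: 0.0
```

Call:
{"name": "send_rows", "arguments": {
  "xyz": [
    [-10,-25,-5],
    [-20,-60,-10],
    [-30,-95,-20],
    [-40,-130,-30],
    [-50,-165,-40],
    [-60,-200,-45],
    [-70,-235,-50],
    [-80,-265,-55],
    [-88,-290,-60],
    [-93,-300,-60]
  ],
  "dr": [
    [0,0,0],
    [0,0,0.01],
    [0,0,0.02],
    [0,0,0.03],
    [0,0,0.04],
    [0,0,0.05],
    [0,0,0.06],
    [0,0,0.07],
    [0,0,0.075],
    [0,0,0.075]
  ]
}}

```text
time: 21.13
position: [0.5096, -0.0292, 0.2491]
tool_rot: [3.14, -0.105, 0.005]
ft_force: [0.8, 0.6, -0.1]
grip_width: 0.92
grip_force: 0.0
```

Run:
```python
from h import *
get_image("top")
st=get_state(); im=get_image("wrist"); cv2.imwrite("pics/w2.png",im[:,:,::-1])
print(st["joint_positions"].round(2),st["position"])
for n,lo,hi in (("r",(0,150,60),(8,255,255)),("b",(100,150,60),(120,255,255)),("y",(22,170,120),(35,255,255)),("g",(60,60,0),(95,255,160))):
    cs,_=cv2.findContours(mask(im,lo,hi),cv2.RETR_EXTERNAL,cv2.CHAIN_APPROX_NONE)
    for c in sorted(cs,key=cv2.contourArea)[-2:]:
        if cv2.contourArea(c)<1000: continue
        r=cv2.minAreaRect(p2w(c.reshape(-1,2),.052 if n=="g" else .016,"wrist",st).astype(np.float32)); print(n,np.round(cv2.boundingRect(c)),np.round(r[0],4),np.round(r[1],4),round(r[2],1))
im=get_image("top"); cv2.imwrite("pics/t3.png",im[:,:,::-1])
for n,lo,hi in (("y",(22,120,120),(35,255,255)),("b",(100,120,60),(120,255,255)),("r",(0,150,80),(8,255,255))):
    c=big(mask(im,lo,hi,(420,140,500,270))); e=cv2.fitEllipse(c); print(np.round(e[0]),np.round(e[1]),p2w([e[0]],.101,"top").round(4))
```

```text
[ 0.58  0.04 -0.59  1.76  0.03  1.34 -1.65] [ 0.50901358 -0.02920291  0.24853348]
r [567  55  63  57] [ 0.6109 -0.408 ] [0.0732 0.0925] 8.1
r [362 102  67  59] [ 0.5627 -0.1289] [0.0835 0.0741] 84.7
b [558 141  59  50] [ 0.5027 -0.4089] [0.0919 0.0701] 72.4
b [213  99  63  57] [0.5804 0.0694] [0.0814 0.0731] 84.4
[474. 236.] [25. 26.] [[ 0.433  -0.3332]]
[473. 197.] [26. 27.] [[ 0.5171 -0.3323]]
[472. 158.] [25. 26.] [[ 0.6049 -0.3324]]
```

View pics/w2.png

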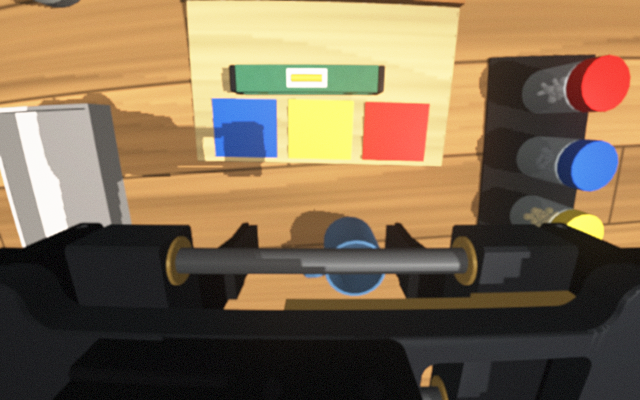

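Wrist view: all three pads are clear (blue at 245,128, yellow at 321,129, red at 395,131). The level is at (307,79), the jars stand upright on the mat, and the tray is at left.

Run:
```python
from h import *
st=get_state()
print(p2w([(231,66),(382,67),(306.5,79),(292,69),(327,69),(327,86),(292,86)],.052,"wrist",st).round(4))
go(.629,-.019,.12,1.485)
```

```text
[[ 0.6516  0.0594]
 [ 0.6379 -0.1121]
 [ 0.6308 -0.0253]
 [ 0.6428 -0.0097]
 [ 0.6399 -0.0494]
 [ 0.6215 -0.0482]
 [ 0.6245 -0.008 ]]
xyz [117.5 -24.5 127.5] dr [ 0.002  0.    -1.557] yaw -0.072 pos [ 0.5099 -0.0347  0.2474]
```

Call:
{"name": "send_rows", "arguments": {
  "xyz": [
    [10,-2,0],
    [25,-4,0],
    [40,-7,0],
    [55,-9,0],
    [70,-12,0],
    [85,-14,10],
    [100,-17,20],
    [110,-19,30],
    [118,-19,40],
    [118,-19,50]
  ],
  "dr": [
    [0,0,-0.12],
    [0,0,-0.24],
    [0,0,-0.36],
    [0,0,-0.48],
    [0,0,-0.6],
    [0,0,-0.72],
    [0,0,-0.84],
    [0,0,-0.96],
    [0,0,-1.08],
    [0,0,-1.2]
  ],
  "jaw": 60
}}

```text
time: 22.12
position: [0.6305, -0.0275, 0.1947]
tool_rot: [-2.654, -1.68, 0.001]
ft_force: [-0.7, -0.3, 0.3]
grip_width: 0.692
grip_force: 0.0
```

Call:
{"name": "send_rows", "arguments": {
  "xyz": [
    [0,0,5],
    [0,0,15],
    [0,0,30],
    [0,0,50],
    [0,0,65],
    [0,0,75],
    [0,0,80],
    [0,0,80],
    [0,0,80],
    [0,0,80]
  ],
  "dr": [
    [0,0,-0.12],
    [0,0,-0.24],
    [0,0,-0.36],
    [0,0,-0.36],
    [0,0,-0.36],
    [0,0,-0.36],
    [0,0,-0.36],
    [0,0,-0.36],
    [0,0,-0.36],
    [0,0,-0.36]
  ]
}}

```text
time: 22.95
position: [0.6296, -0.024, 0.1179]
tool_rot: [2.312, 2.125, 0.002]
ft_force: [0.8, -0.2, -0.0]
grip_width: 0.693
grip_force: 0.0
```

Run:
```python
from h import *
st=get_state(); im=get_image("wrist"); cv2.imwrite("pics/w3.png",im[:,:,::-1])
go(.630,-.024,.038,1.48); print(st["joint_positions"].round(2))
```

```text
xyz [-0.1  0.2 80.1] dr [0.002 0.    0.007] yaw 1.487 pos [ 0.6296 -0.0239  0.118 ]
[ 0.57  0.46 -0.74  1.63  0.33  1.18 -0.32]
```

View pics/w3.png

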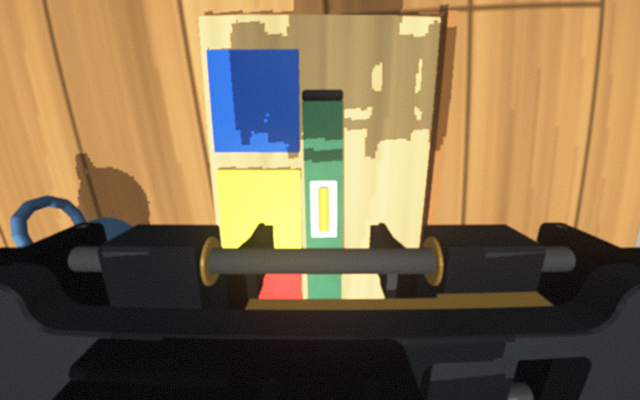

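The level is centred between the fingers (column 323) and aligned with them.

Call:
{"name": "send_rows", "arguments": {
  "xyz": [
    [0,0,10],
    [0,0,25],
    [0,0,42],
    [0,0,58],
    [0,0,69],
    [0,0,75],
    [0,0,78],
    [0,0,80],
    [0,0,80],
    [0,0,80]
  ],
  "dr": [
    [0,0,0],
    [0,0,0],
    [0,0,0],
    [0,0,0],
    [0,0,0],
    [0,0,0],
    [0,0,0],
    [0,0,0],
    [0,0,0],
    [0,0,0]
  ]
}}

```text
time: 23.83
position: [0.6294, -0.0237, 0.0376]
tool_rot: [2.312, 2.126, 0.001]
ft_force: [0.9, -0.2, 1.6]
grip_width: 0.689
grip_force: 0.0
```

Call:
{"name": "send_rows", "arguments": {
  "xyz": [
    [0,0,0],
    [0,0,0],
    [0,0,0],
    [0,0,0],
    [0,0,0],
    [0,0,0],
    [0,0,0],
    [0,0,0],
    [0,0,0],
    [0,0,0]
  ],
  "dr": [
    [0,0,0],
    [0,0,0],
    [0,0,0],
    [0,0,0],
    [0,0,0],
    [0,0,0],
    [0,0,0],
    [0,0,0],
    [0,0,0],
    [0,0,0]
  ],
  "jaw": 15,
  "grip_force": 35
}}

```text
time: 24.67
position: [0.6291, -0.0239, 0.0371]
tool_rot: [2.312, 2.126, 0.001]
ft_force: [0.6, -0.5, 0.1]
grip_width: 0.343
grip_force: 35.0
```

Run:
```python
from h import *
import cv2
im=cv2.imread("pics/w3.png"); 
st={"position":np.array([.6296,-.0239,.118]),"tool_rot":np.array([2.312,2.125,.002])}
print(p2w([(323,209)],.052,"wrist",st))
go(.4975,.3404,.15,3.084)
```

```text
[[ 0.63163691 -0.01816835]]
xyz [ 351.9 -161.6 -113. ] dr [ 0.000e+00  1.000e-03 -1.597e+00] yaw 1.487 pos [ 0.6291 -0.0239  0.0371]
```

Call:
{"name": "send_rows", "arguments": {
  "xyz": [
    [0,0,-15],
    [0,0,-45],
    [0,0,-75],
    [15,-7,-100],
    [45,-20,-110],
    [75,-34,-110],
    [105,-48,-110],
    [135,-62,-110],
    [165,-76,-110],
    [195,-90,-110]
  ],
  "dr": [
    [0,0,0],
    [0,0,0],
    [0,0,0],
    [0,0,-0.1],
    [0,0,-0.2],
    [0,0,-0.3],
    [0,0,-0.4],
    [0,0,-0.5],
    [0,0,-0.6],
    [0,0,-0.7]
  ]
}}

```text
time: 25.5
position: [0.5542, 0.1793, 0.1476]
tool_rot: [1.436, 2.794, -0.002]
ft_force: [0.9, 0.4, -1.6]
grip_width: 0.337
grip_force: 35.0
```

Run:
```python
from h import *
go(.4975,.3404,.15,3.084)
```

```text
xyz [164.   47.6  -2.5] dr [-0.001  0.    -0.892] yaw 2.192 pos [0.5542 0.1793 0.1476]
```

Call:
{"name": "send_rows", "arguments": {
  "xyz": [
    [20,6,0],
    [42,12,0],
    [64,18,0],
    [86,24,0],
    [108,31,0],
    [130,37,0],
    [150,43,0],
    [164,48,0],
    [164,48,0],
    [164,48,0]
  ],
  "dr": [
    [0,0,-0.1],
    [0,0,-0.2],
    [0,0,-0.3],
    [0,0,-0.4],
    [0,0,-0.5],
    [0,0,-0.6],
    [0,0,-0.7],
    [0,0,-0.8],
    [0,0,-0.89],
    [0,0,-0.89]
  ]
}}

```text
time: 26.33
position: [0.4986, 0.3408, 0.1473]
tool_rot: [-0.094, -3.139, 0.0]
ft_force: [-0.3, -1.4, -1.4]
grip_width: 0.341
grip_force: 35.0
```

Call:
{"name": "send_rows", "arguments": {
  "xyz": [
    [0,0,10],
    [0,0,25],
    [0,0,45],
    [0,0,65],
    [0,0,80],
    [0,0,92],
    [0,0,100],
    [0,0,106],
    [0,0,109],
    [0,0,110]
  ],
  "dr": [
    [0,0,0],
    [0,0,0],
    [0,0,0],
    [0,0,0],
    [0,0,0],
    [0,0,0],
    [0,0,0],
    [0,0,0],
    [0,0,0],
    [0,0,0]
  ]
}}

```text
time: 27.17
position: [0.5, 0.3398, 0.0368]
tool_rot: [0.102, 3.14, 0.0]
ft_force: [-0.0, -0.7, -2.1]
grip_width: 0.345
grip_force: 35.0
```

Run:
```python
from h import *
cv2.imwrite("pics/t4.png",get_image("top")[60:300,100:500,::-1].repeat(2,0).repeat(2,1))
go(.4975,.3404,.03,3.084)
```

```text
xyz [2.6 0.3 7.1] dr [ 0.     0.    -0.007] yaw 3.077 pos [0.5001 0.3399 0.0371]
```

View pics/t4.png

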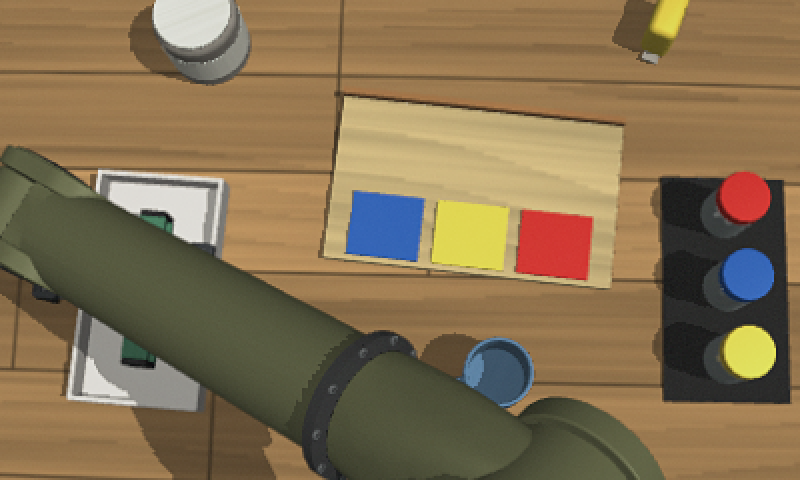

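The level is over the tray between its walls, the pads are clear, and the jars are upright on the mat. Lowering it the last bit.

Call:
{"name": "send_rows", "arguments": {
  "xyz": [
    [0,0,1.5],
    [0,0,3],
    [0,0,4],
    [0,0,5],
    [0,0,5.5],
    [0,0,6],
    [0,0,6.5],
    [0,0,7],
    [0,0,7.5],
    [0,0,7.5]
  ],
  "dr": [
    [0,0,0],
    [0,0,0],
    [0,0,0],
    [0,0,0],
    [0,0,0],
    [0,0,0],
    [0,0,0],
    [0,0,0],
    [0,0,0],
    [0,0,0]
  ]
}}

```text
time: 28.05
position: [0.4999, 0.3397, 0.0301]
tool_rot: [0.102, 3.14, -0.001]
ft_force: [-2.3, -2.5, 4.4]
grip_width: 0.341
grip_force: 35.0
```

Call:
{"name": "send_rows", "arguments": {
  "xyz": [
    [0,0,0],
    [0,0,0],
    [0,0,0],
    [0,0,0],
    [0,0,0],
    [0,0,-10],
    [0,0,-35],
    [0,0,-70],
    [0,0,-110],
    [0,0,-150]
  ],
  "dr": [
    [0,0,0],
    [0,0,0],
    [0,0,0],
    [0,0,0],
    [0,0,0],
    [0,0,0],
    [0,0,0],
    [0,0,0],
    [0,0,0],
    [0,0,0]
  ],
  "jaw": 60
}}

```text
time: 28.88
position: [0.4993, 0.3397, 0.1813]
tool_rot: [-0.1, -3.139, 0.0]
ft_force: [0.7, -0.1, 0.4]
grip_width: 0.693
grip_force: 0.0
```

Call:
{"name": "send_rows", "arguments": {
  "xyz": [
    [-5,-25,0],
    [-12,-60,0],
    [-20,-97,0],
    [-27,-134,0],
    [-35,-171,0],
    [-42,-208,0],
    [-50,-245,0],
    [-57,-282,0],
    [-65,-317,0],
    [-71,-347,0]
  ],
  "dr": [
    [0,0,0.12],
    [0,0,0.24],
    [0,0,0.36],
    [0,0,0.48],
    [0,0,0.6],
    [0,0,0.72],
    [0,0,0.84],
    [0,0,0.96],
    [0,0,1.08],
    [0,0,1.2]
  ],
  "jaw": 80
}}

```text
time: 29.72
position: [0.5485, -0.0141, 0.1803]
tool_rot: [1.865, 2.526, -0.001]
ft_force: [-0.7, 0.3, -0.5]
grip_width: 0.917
grip_force: 0.0
```

Run:
```python
from h import *
cv2.imwrite("pics/t5.png",get_image("top")[60:300,100:500,::-1].repeat(2,0).repeat(2,1))
go(.517,-.333,.18,0)
```

```text
xyz [-289.5 -118.4    1.5] dr [0.004 0.004 1.855] yaw 1.855 pos [ 0.5493 -0.0219  0.1799]
```

View pics/t5.png

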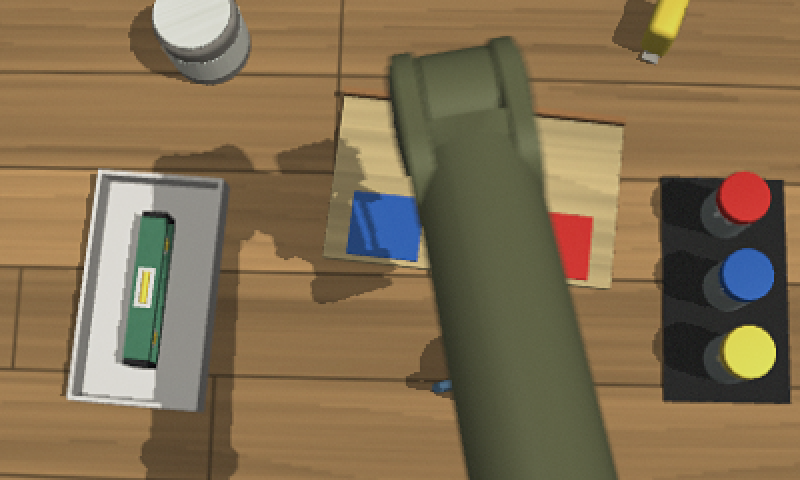

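The level stands in the tray, centred and upright. Next, the jars go back, blue first.

Call:
{"name": "send_rows", "arguments": {
  "xyz": [
    [-20,-8,0],
    [-45,-18,0],
    [-75,-30,0],
    [-105,-43,0],
    [-135,-55,0],
    [-165,-67,0],
    [-195,-80,0],
    [-220,-90,0],
    [-245,-100,0],
    [-265,-108,0]
  ],
  "dr": [
    [0,0,0.12],
    [0,0,0.24],
    [0,0,0.36],
    [0,0,0.48],
    [0,0,0.6],
    [0,0,0.72],
    [0,0,0.84],
    [0,0,0.96],
    [0,0,1.08],
    [0,0,1.2]
  ]
}}

```text
time: 30.6
position: [0.5248, -0.2984, 0.18]
tool_rot: [2.966, 1.033, 0.0]
ft_force: [0.8, 0.3, -0.2]
grip_width: 0.916
grip_force: 0.0
```

Run:
```python
from h import *
get_image("top")
go(.5175,-.333,.18,0)
```

```text
xyz [-22.7  19.3  -0.1] dr [0.004 0.001 0.659] yaw 0.659 pos [ 0.5236 -0.3038  0.1798]
```

Call:
{"name": "send_rows", "arguments": {
  "xyz": [
    [-5,4,0],
    [-10,8,0],
    [-16,13,0],
    [-22,19,0],
    [-22,19,0],
    [-22,19,0],
    [-22,19,0],
    [-22,19,0],
    [-22,19,0],
    [-22,19,0]
  ],
  "dr": [
    [0,0,0.12],
    [0,0,0.24],
    [0,0,0.36],
    [0,0,0.48],
    [0,0,0.6],
    [0,0,0.659],
    [0,0,0.659],
    [0,0,0.659],
    [0,0,0.659],
    [0,0,0.659]
  ]
}}

```text
time: 31.48
position: [0.5201, -0.3246, 0.1796]
tool_rot: [-3.141, -0.031, -0.0]
ft_force: [0.4, -0.6, 0.2]
grip_width: 0.921
grip_force: 0.0
```

Call:
{"name": "send_rows", "arguments": {
  "xyz": [
    [0,0,10],
    [0,0,25],
    [0,0,45],
    [0,0,65],
    [0,0,82],
    [0,0,95],
    [0,0,104],
    [0,0,110],
    [0,0,111],
    [0,0,111]
  ],
  "dr": [
    [0,0,0],
    [0,0,0],
    [0,0,0],
    [0,0,0],
    [0,0,0],
    [0,0,0],
    [0,0,0],
    [0,0,0],
    [0,0,0],
    [0,0,0]
  ]
}}

```text
time: 32.32
position: [0.5201, -0.325, 0.0686]
tool_rot: [3.141, 0.028, 0.0]
ft_force: [0.3, -0.8, 0.8]
grip_width: 0.917
grip_force: 0.0
```

Call:
{"name": "send_rows", "arguments": {
  "xyz": [
    [0,0,0],
    [0,0,0],
    [0,0,0],
    [0,0,0],
    [0,0,0],
    [0,0,0],
    [0,0,0],
    [0,0,0],
    [0,0,0],
    [0,0,0]
  ],
  "dr": [
    [0,0,0],
    [0,0,0],
    [0,0,0],
    [0,0,0],
    [0,0,0],
    [0,0,0],
    [0,0,0],
    [0,0,0],
    [0,0,0],
    [0,0,0]
  ],
  "jaw": 40,
  "grip_force": 25
}}

```text
time: 33.15
position: [0.5203, -0.3263, 0.0695]
tool_rot: [3.139, 0.027, 0.002]
ft_force: [0.1, -4.5, 6.6]
grip_width: 0.662
grip_force: 25.0
```

Run:
```python
from h import *
go(.5804,.0694,.082,-.09)
```

```text
xyz [  67.  -394.6  -13.4] dr [ 0.002 -0.001  0.107] yaw 0.017 pos [ 0.5203 -0.3263  0.0695]
```

Call:
{"name": "send_rows", "arguments": {
  "xyz": [
    [0,0,-15],
    [0,0,-50],
    [0,0,-85],
    [4,-25,-85],
    [10,-60,-85],
    [16,-98,-85],
    [22,-136,-85],
    [28,-174,-85],
    [34,-212,-85],
    [40,-245,-85]
  ],
  "dr": [
    [0,0,0],
    [0,0,0],
    [0,0,0],
    [0,0,0.02],
    [0,0,0.03],
    [0,0,0.05],
    [0,0,0.07],
    [0,0,0.09],
    [0,0,0.1],
    [0,0,0.107]
  ]
}}

```text
time: 33.98
position: [0.5535, -0.0744, 0.1515]
tool_rot: [-3.136, 0.137, 0.007]
ft_force: [0.3, 0.3, -4.0]
grip_width: 0.663
grip_force: 25.0
```

Run:
```python
from h import *
get_image("top")
go(.583,.0694,.15,-.09)
```

```text
xyz [  17.7 -136.     3.3] dr [-0.009  0.003  0.012] yaw -0.078 pos [ 0.5548 -0.0649  0.1521]
```

Call:
{"name": "send_rows", "arguments": {
  "xyz": [
    [3,-25,0],
    [8,-60,0],
    [13,-95,0],
    [17,-125,0],
    [18,-144,0],
    [18,-144,0],
    [18,-144,0],
    [18,-144,0],
    [18,-144,0],
    [18,-144,0]
  ],
  "dr": [
    [0,0,0.005],
    [0,0,0.01],
    [0,0,0.01],
    [0,0,0.01],
    [0,0,0.01],
    [0,0,0.01],
    [0,0,0.01],
    [0,0,0.01],
    [0,0,0.01],
    [0,0,0.01]
  ]
}}

```text
time: 34.87
position: [0.5859, 0.0609, 0.1528]
tool_rot: [3.137, -0.159, -0.002]
ft_force: [0.1, 0.2, -3.7]
grip_width: 0.663
grip_force: 25.0
```

Run:
```python
from h import *
go(.583,.0694,.082,-.09)
st=get_state(); im=get_image("wrist"); cv2.imwrite("pics/w4.png",im[:,:,::-1])
im=get_image("top")
```

```text
xyz [-3.6 -8.2 70.8] dr [ 0.001  0.001 -0.012] yaw -0.102 pos [0.5859 0.0609 0.1528]
```

View pics/w4.png

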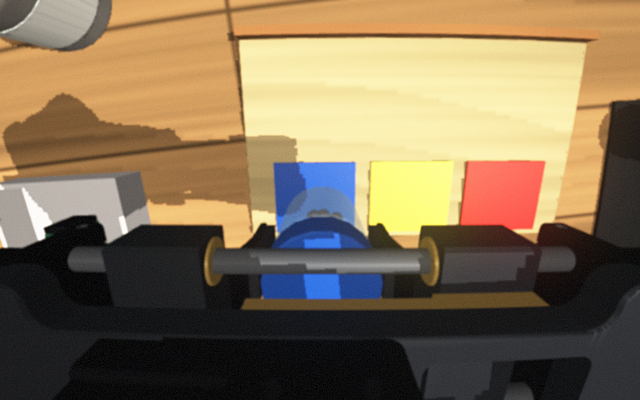

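The blue jar hangs upright over the blue pad at (315,200). I'll shift about 8 mm and lower it.

Call:
{"name": "send_rows", "arguments": {
  "xyz": [
    [-2,-4,5],
    [-3.5,-8,20],
    [-3.5,-8,35],
    [-3.5,-8,47],
    [-3.5,-8,56],
    [-3.5,-8,62],
    [-3.5,-8,66],
    [-3.5,-8,68],
    [-3.5,-8,69],
    [-3.5,-8,69]
  ],
  "dr": [
    [0,0,0],
    [0,0,0],
    [0,0,0],
    [0,0,0],
    [0,0,0],
    [0,0,0],
    [0,0,0],
    [0,0,0],
    [0,0,0],
    [0,0,0]
  ]
}}

```text
time: 35.8
position: [0.5839, 0.0709, 0.0847]
tool_rot: [-3.138, 0.156, -0.001]
ft_force: [0.9, -0.3, -2.7]
grip_width: 0.663
grip_force: 25.0
```

Call:
{"name": "send_rows", "arguments": {
  "xyz": [
    [0,0,0.5],
    [0,0,1],
    [0,0,1.5],
    [0,0,2],
    [0,0,2.5],
    [0,0,3],
    [0,0,3.5],
    [0,0,3.5],
    [0,0,3.5],
    [0,0,3.5]
  ],
  "dr": [
    [0,0,0],
    [0,0,0],
    [0,0,0],
    [0,0,0],
    [0,0,0],
    [0,0,0],
    [0,0,0],
    [0,0,0],
    [0,0,0],
    [0,0,0]
  ]
}}

```text
time: 36.63
position: [0.5836, 0.0708, 0.0809]
tool_rot: [3.138, -0.156, -0.0]
ft_force: [-0.5, 0.3, -4.0]
grip_width: 0.66
grip_force: 25.0
```

Call:
{"name": "send_rows", "arguments": {
  "xyz": [
    [0,0,0.5],
    [0,0,1],
    [0,0,1.3],
    [0,0,1.6],
    [0,0,2],
    [0,0,2.3],
    [0,0,2.5],
    [0,0,2.5],
    [0,0,2.5],
    [0,0,2.5]
  ],
  "dr": [
    [0,0,0],
    [0,0,0],
    [0,0,0],
    [0,0,0],
    [0,0,0],
    [0,0,0],
    [0,0,0],
    [0,0,0],
    [0,0,0],
    [0,0,0]
  ]
}}

```text
time: 37.47
position: [0.5838, 0.0709, 0.0804]
tool_rot: [3.137, -0.156, 0.001]
ft_force: [-5.0, -0.6, 10.6]
grip_width: 0.66
grip_force: 25.0
```

Call:
{"name": "send_rows", "arguments": {
  "xyz": [
    [0,0,0],
    [0,0,0],
    [0,0,0],
    [0,0,0],
    [0,0,0],
    [0,0,-10],
    [0,0,-30],
    [0,0,-55],
    [0,0,-85],
    [0,0,-110]
  ],
  "dr": [
    [0,0,0],
    [0,0,0],
    [0,0,0],
    [0,0,0],
    [0,0,0],
    [0,0,0],
    [0,0,0],
    [0,0,0],
    [0,0,0],
    [0,0,0]
  ],
  "jaw": 80
}}

```text
time: 38.3
position: [0.5838, 0.0711, 0.1909]
tool_rot: [-3.137, 0.155, -0.002]
ft_force: [0.9, -0.5, 0.0]
grip_width: 0.92
grip_force: 0.0
```

Call:
{"name": "send_rows", "arguments": {
  "xyz": [
    [-6,25,0],
    [-15,60,0],
    [-24,95,0],
    [-34,130,0],
    [-43,165,0],
    [-53,200,0],
    [-62,235,0],
    [-71,270,0],
    [-80,305,0],
    [-90,340,0]
  ],
  "dr": [
    [0,0,0],
    [0,0,-0.02],
    [0,0,-0.03],
    [0,0,-0.04],
    [0,0,-0.05],
    [0,0,-0.06],
    [0,0,-0.07],
    [0,0,-0.08],
    [0,0,-0.09],
    [0,0,-0.1]
  ]
}}

```text
time: 39.13
position: [0.4599, -0.2601, 0.1895]
tool_rot: [3.141, 0.003, 0.002]
ft_force: [-0.1, 0.4, -0.2]
grip_width: 0.92
grip_force: 0.0
```

Call:
{"name": "send_rows", "arguments": {
  "xyz": [
    [-10,25,0],
    [-20,50,0],
    [-27,70,0],
    [-30,77,0],
    [-30,77,0],
    [-30,77,0],
    [-30,77,0],
    [-30,77,0],
    [-30,77,0],
    [-30,77,0]
  ],
  "dr": [
    [0,0,0],
    [0,0,0],
    [0,0,0],
    [0,0,0],
    [0,0,0],
    [0,0,0],
    [0,0,0],
    [0,0,0],
    [0,0,0],
    [0,0,0]
  ]
}}

```text
time: 39.97
position: [0.431, -0.3347, 0.1885]
tool_rot: [3.142, 0.004, 0.0]
ft_force: [-0.6, -0.5, -0.3]
grip_width: 0.919
grip_force: 0.0
```

Run:
```python
from h import *
go(.433,-.333,.069,0)
im=get_image("top"); cv2.imwrite("pics/t6.png",im[:,:,::-1])
c=big(mask(im,(100,120,60),(120,255,255),(270,140,310,178))); e=cv2.fitEllipse(c); print(e,p2w([e[0]],.112,"top"))
```

```text
xyz [  2.   -1.7 119.5] dr [ 0.    -0.     0.003] yaw 0.003 pos [ 0.431  -0.3347  0.1885]
((290.9243469238281, 165.5965118408203), (27.116147994995117, 37.128517150878906), 93.27171325683594) [[0.57523141 0.06615056]]
```

Call:
{"name": "send_rows", "arguments": {
  "xyz": [
    [2,-1.5,10],
    [2,-1.5,25],
    [2,-1.5,45],
    [2,-1.5,65],
    [2,-1.5,85],
    [2,-1.5,100],
    [2,-1.5,110],
    [2,-1.5,116],
    [2,-1.5,119],
    [2,-1.5,119]
  ],
  "dr": [
    [0,0,0],
    [0,0,0],
    [0,0,0],
    [0,0,0],
    [0,0,0],
    [0,0,0],
    [0,0,0],
    [0,0,0],
    [0,0,0],
    [0,0,0]
  ]
}}

```text
time: 40.85
position: [0.4325, -0.334, 0.0692]
tool_rot: [-3.141, -0.002, 0.0]
ft_force: [0.5, 0.6, -0.2]
grip_width: 0.918
grip_force: 0.0
```

Call:
{"name": "send_rows", "arguments": {
  "xyz": [
    [0,0,0],
    [0,0,0],
    [0,0,0],
    [0,0,0],
    [0,0,0],
    [0,0,0],
    [0,0,0],
    [0,0,0],
    [0,0,0],
    [0,0,0]
  ],
  "dr": [
    [0,0,0],
    [0,0,0],
    [0,0,0],
    [0,0,0],
    [0,0,0],
    [0,0,0],
    [0,0,0],
    [0,0,0],
    [0,0,0],
    [0,0,0]
  ],
  "jaw": 40
}}

```text
time: 41.68
position: [0.4327, -0.3344, 0.07]
tool_rot: [3.141, 0.001, 0.001]
ft_force: [0.2, 1.2, 5.6]
grip_width: 0.66
grip_force: 25.0
```

```bash
python3 - <<'E'
from h import *
go(.5716,-.0298,.15,-.09)
E
python3 -c "
import cv2; im=cv2.imread('pics/t6.png')[130:210,250:410]; cv2.imwrite('pics/t6c.png',cv2.resize(im,None,fx=5,fy=5,interpolation=0))"
```

```text
xyz [ 139.2 -304.4  -80.1] dr [ 0.001 -0.001  0.091] yaw 0.001 pos [ 0.4327 -0.3344  0.07  ]
```

View pics/t6c.png

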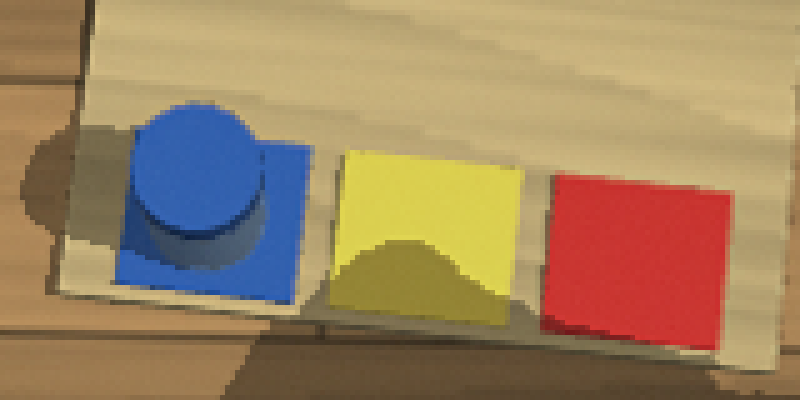

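The blue jar is upright on the blue pad, with its lid centre at crop (198,168). The yellow and red pads are free.

Run:
```python
from h import *
f=lambda a:np.array(a)/5+[250,130]-.1
print(p2w(f([(198,168)]),.112,"top").round(4)); print(p2w(f([(213.5,216),(426,237.5),(637,262)]),.016,"top").round(4))
```

```text
[[0.5798 0.0694]]
[[ 0.58    0.0676]
 [ 0.572  -0.0323]
 [ 0.5626 -0.1315]]
```

Call:
{"name": "send_rows", "arguments": {
  "xyz": [
    [0,0,-15],
    [0,0,-50],
    [0,0,-82],
    [10,-22,-82],
    [25,-55,-82],
    [40,-88,-82],
    [56,-122,-82],
    [72,-156,-82],
    [87,-190,-82],
    [102,-222,-82]
  ],
  "dr": [
    [0,0,0],
    [0,0,0],
    [0,0,0],
    [0,0,0.01],
    [0,0,0.03],
    [0,0,0.04],
    [0,0,0.06],
    [0,0,0.07],
    [0,0,0.08],
    [0,0,0.09]
  ]
}}

```text
time: 42.52
position: [0.534, -0.1098, 0.1505]
tool_rot: [-3.138, 0.14, 0.002]
ft_force: [0.4, -1.0, -2.1]
grip_width: 0.664
grip_force: 25.0
```

Call:
{"name": "send_rows", "arguments": {
  "xyz": [
    [15,-27,0],
    [25,-50,0],
    [33,-68,0],
    [36,-79,0],
    [36,-79,0],
    [36,-79,0],
    [36,-79,0],
    [36,-79,0],
    [36,-79,0],
    [36,-79,0]
  ],
  "dr": [
    [0,0,0],
    [0,0,0],
    [0,0,0],
    [0,0,0],
    [0,0,0],
    [0,0,0],
    [0,0,0],
    [0,0,0],
    [0,0,0],
    [0,0,0]
  ]
}}

```text
time: 43.35
position: [0.5769, -0.0379, 0.1515]
tool_rot: [3.138, -0.143, -0.0]
ft_force: [-0.4, 0.2, -2.6]
grip_width: 0.658
grip_force: 25.0
```

Run:
```python
from h import *
go(.5716,-.0298,.082,-.09)
```

```text
xyz [-6.  -7.6 69.5] dr [ 0.001  0.    -0.001] yaw -0.091 pos [ 0.5769 -0.0379  0.1515]
```

Call:
{"name": "send_rows", "arguments": {
  "xyz": [
    [-3,-3,5],
    [-5.5,-6.5,20],
    [-5.5,-6.5,35],
    [-5.5,-6.5,47],
    [-5.5,-6.5,56],
    [-5.5,-6.5,61],
    [-5.5,-6.5,65],
    [-5.5,-6.5,67],
    [-5.5,-6.5,68],
    [-5.5,-6.5,68]
  ],
  "dr": [
    [0,0,0],
    [0,0,0],
    [0,0,0],
    [0,0,0],
    [0,0,0],
    [0,0,0],
    [0,0,0],
    [0,0,0],
    [0,0,0],
    [0,0,0]
  ]
}}

```text
time: 44.18
position: [0.5725, -0.0296, 0.0837]
tool_rot: [3.138, -0.14, 0.001]
ft_force: [-0.1, 0.4, -2.4]
grip_width: 0.661
grip_force: 25.0
```

Call:
{"name": "send_rows", "arguments": {
  "xyz": [
    [0,0,0.5],
    [0,0,1],
    [0,0,1.5],
    [0,0,2],
    [0,0,2.5],
    [0,0,3],
    [0,0,3.5],
    [0,0,4],
    [0,0,4],
    [0,0,4]
  ],
  "dr": [
    [0,0,0],
    [0,0,0],
    [0,0,0],
    [0,0,0],
    [0,0,0],
    [0,0,0],
    [0,0,0],
    [0,0,0],
    [0,0,0],
    [0,0,0]
  ]
}}

```text
time: 45.02
position: [0.5724, -0.0296, 0.081]
tool_rot: [3.138, -0.14, 0.0]
ft_force: [-4.5, -0.3, 9.9]
grip_width: 0.663
grip_force: 25.0
```

Call:
{"name": "send_rows", "arguments": {
  "xyz": [
    [0,0,0],
    [0,0,0],
    [0,0,0],
    [0,0,0],
    [0,0,0],
    [0,0,-10],
    [0,0,-30],
    [0,0,-55],
    [0,0,-85],
    [0,0,-110]
  ],
  "dr": [
    [0,0,0],
    [0,0,0],
    [0,0,0],
    [0,0,0],
    [0,0,0],
    [0,0,0],
    [0,0,0],
    [0,0,0],
    [0,0,0],
    [0,0,0]
  ],
  "jaw": 80
}}

```text
time: 45.85
position: [0.5725, -0.0293, 0.1919]
tool_rot: [-3.138, 0.139, -0.002]
ft_force: [0.9, -0.4, 0.4]
grip_width: 0.919
grip_force: 0.0
```

Call:
{"name": "send_rows", "arguments": {
  "xyz": [
    [5,25,0],
    [12,60,0],
    [19,97,0],
    [26,134,0],
    [33,171,0],
    [41,208,0],
    [48,243,0],
    [54,273,0],
    [58,293,0],
    [59,299,0]
  ],
  "dr": [
    [0,0,0],
    [0,0,-0.01],
    [0,0,-0.02],
    [0,0,-0.03],
    [0,0,-0.04],
    [0,0,-0.05],
    [0,0,-0.06],
    [0,0,-0.07],
    [0,0,-0.08],
    [0,0,-0.09]
  ]
}}

```text
time: 46.68
position: [0.6031, -0.3383, 0.1894]
tool_rot: [3.139, -0.008, -0.001]
ft_force: [-1.1, 0.5, -0.0]
grip_width: 0.92
grip_force: 0.0
```

Run:
```python
from h import *
get_image("top"); get_image("top")
go(.604,-.333,.069,0)
```

```text
xyz [ 1.000e-01 -7.000e-01  1.204e+02] dr [-0.001  0.    -0.001] yaw -0.001 pos [ 0.604  -0.3338  0.1894]
```

Call:
{"name": "send_rows", "arguments": {
  "xyz": [
    [0,0,10],
    [0,0,25],
    [0,0,45],
    [0,0,65],
    [0,0,85],
    [0,0,100],
    [0,0,110],
    [0,0,116],
    [0,0,119],
    [0,0,120]
  ],
  "dr": [
    [0,0,0],
    [0,0,0],
    [0,0,0],
    [0,0,0],
    [0,0,0],
    [0,0,0],
    [0,0,0],
    [0,0,0],
    [0,0,0],
    [0,0,0]
  ]
}}

```text
time: 47.62
position: [0.6047, -0.3324, 0.0696]
tool_rot: [3.141, 0.002, 0.001]
ft_force: [-0.1, 0.1, -0.1]
grip_width: 0.921
grip_force: 0.0
```

Call:
{"name": "send_rows", "arguments": {
  "xyz": [
    [0,0,0],
    [0,0,0],
    [0,0,0],
    [0,0,0],
    [0,0,0],
    [0,0,0],
    [0,0,0],
    [0,0,0],
    [0,0,0],
    [0,0,0]
  ],
  "dr": [
    [0,0,0],
    [0,0,0],
    [0,0,0],
    [0,0,0],
    [0,0,0],
    [0,0,0],
    [0,0,0],
    [0,0,0],
    [0,0,0],
    [0,0,0]
  ],
  "jaw": 40
}}

```text
time: 48.45
position: [0.6047, -0.3331, 0.0701]
tool_rot: [3.141, 0.001, 0.001]
ft_force: [-0.4, -0.8, 4.9]
grip_width: 0.662
grip_force: 25.0
```

Call:
{"name": "send_rows", "arguments": {
  "xyz": [
    [0,0,-15],
    [0,0,-50],
    [0,0,-82],
    [-4,-22,-82],
    [-11,-55,-82],
    [-18,-88,-82],
    [-25,-122,-82],
    [-32,-156,-82],
    [-37,-185,-82],
    [-41,-203,-82]
  ],
  "dr": [
    [0,0,0],
    [0,0,0],
    [0,0,0],
    [0,0,0.01],
    [0,0,0.03],
    [0,0,0.04],
    [0,0,0.06],
    [0,0,0.07],
    [0,0,0.08],
    [0,0,0.09]
  ]
}}

```text
time: 49.28
position: [0.562, -0.1245, 0.1515]
tool_rot: [-3.137, 0.133, 0.003]
ft_force: [1.1, -0.1, -2.1]
grip_width: 0.666
grip_force: 25.0
```

Run:
```python
from h import *
for i in range(4): get_image("top")
go(.5627,-.1302,.082,-.09)
```

```text
xyz [ 0.   0.9 69.5] dr [0.001 0.001 0.002] yaw -0.088 pos [ 0.5628 -0.1293  0.1515]
```

Call:
{"name": "send_rows", "arguments": {
  "xyz": [
    [0,1,5],
    [0,1,20],
    [0,1,35],
    [0,1,47],
    [0,1,56],
    [0,1,61],
    [0,1,65],
    [0,1,67],
    [0,1,68],
    [0,1,68]
  ],
  "dr": [
    [0,0,0],
    [0,0,0],
    [0,0,0],
    [0,0,0],
    [0,0,0],
    [0,0,0],
    [0,0,0],
    [0,0,0],
    [0,0,0],
    [0,0,0]
  ]
}}

```text
time: 50.32
position: [0.5634, -0.1307, 0.0838]
tool_rot: [3.138, -0.14, 0.001]
ft_force: [-0.5, -0.1, -2.6]
grip_width: 0.663
grip_force: 25.0
```

Call:
{"name": "send_rows", "arguments": {
  "xyz": [
    [0,0,0.5],
    [0,0,1],
    [0,0,1.5],
    [0,0,2],
    [0,0,2.5],
    [0,0,3],
    [0,0,3.5],
    [0,0,4],
    [0,0,4],
    [0,0,4]
  ],
  "dr": [
    [0,0,0],
    [0,0,0],
    [0,0,0],
    [0,0,0],
    [0,0,0],
    [0,0,0],
    [0,0,0],
    [0,0,0],
    [0,0,0],
    [0,0,0]
  ]
}}

```text
time: 51.15
position: [0.5633, -0.1307, 0.0811]
tool_rot: [3.138, -0.14, 0.0]
ft_force: [-4.5, -0.1, 8.5]
grip_width: 0.662
grip_force: 25.0
```

Contact. Release, rise and back off to the right for a look.

Call:
{"name": "send_rows", "arguments": {
  "xyz": [
    [0,0,0],
    [0,0,0],
    [0,0,0],
    [0,0,0],
    [0,0,0],
    [0,0,-10],
    [0,0,-30],
    [0,0,-55],
    [0,0,-85],
    [0,0,-110]
  ],
  "dr": [
    [0,0,0],
    [0,0,0],
    [0,0,0],
    [0,0,0],
    [0,0,0],
    [0,0,0],
    [0,0,0],
    [0,0,0],
    [0,0,0],
    [0,0,0]
  ],
  "jaw": 80
}}

```text
time: 51.98
position: [0.5634, -0.1305, 0.1919]
tool_rot: [3.138, -0.139, 0.002]
ft_force: [1.3, -0.2, 0.8]
grip_width: 0.917
grip_force: 0.0
```

Call:
{"name": "send_rows", "arguments": {
  "xyz": [
    [-5,25,0],
    [-10,55,0],
    [-15,85,0],
    [-20,115,0],
    [-25,145,0],
    [-30,175,0],
    [-35,200,0],
    [-35,220,0],
    [-35,230,0],
    [-35,230,0]
  ],
  "dr": [
    [0,0,0],
    [0,0,0],
    [0,0,0],
    [0,0,0],
    [0,0,0],
    [0,0,0],
    [0,0,0],
    [0,0,0],
    [0,0,0],
    [0,0,0]
  ]
}}

```text
time: 52.82
position: [0.5068, -0.3596, 0.1897]
tool_rot: [3.137, -0.147, 0.0]
ft_force: [-0.6, -0.3, -0.1]
grip_width: 0.923
grip_force: 0.0
```

Run:
```python
from h import *
im=get_image("top")[120:280,120:420,::-1]; cv2.imwrite("pics/t7.png",cv2.resize(im,None,fx=2.6,fy=2.6,interpolation=0))
```

```text
(no output)
```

View pics/t7.png

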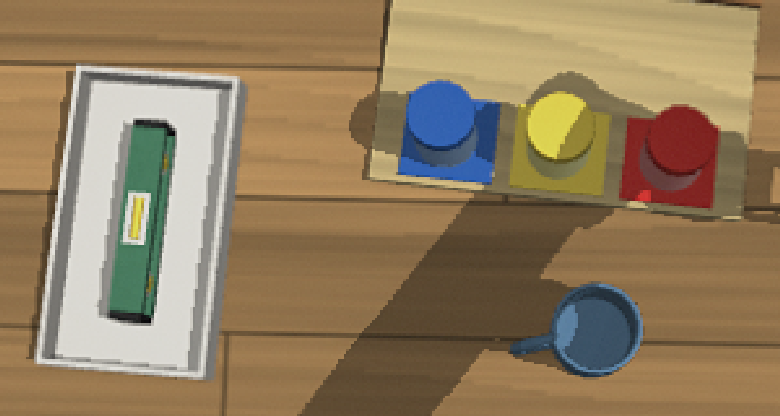

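Every jar stands upright on its matching pad, with lids at crop (441,115), (560,126) and (680,140), all within a few mm of centre. The level stands in the tray and the mug hasn't moved.

```bash
python3 -c "
from bench import *
print(close_job())"
```

```text
the job is handed in; nothing more can be done
None
```

I handed the job in: the level stands in the tray, and each jar is upright on its matching pad, within a few mm of centre in the last picture; no verdict came back on hand-in.

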